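Clamp a terminal module in the test jig

TASK

Clamp the terminal module lying in the test jig: swing the sliding block's clamp lever up to free the block, slide the block up to the module and push the module into the fixed block's mouth until you feel it bear firmly on the hidden stop with the block's sprung nose pressed against it, then swing the lever back fully shut so that the module stays clamped. Push gently, a few newtons on the module, never enough to crush it, and leave the things around the jig where they are.

Things in the scene. Friction and masses are not known exactly. Their poses are not given: they have to be found in the camera images.
- jig: The test jig, fixed to the bench: aluminium base plate 12 mm thick, x -65 to +75, y -210 to +190 mm, with two steel guide strips along y (10 mm wide, tops z 22, inner faces x -37 and +37 mm) and a steel clamping strip (x 52 to 62, top z 42, y -210 to +30 mm). Origin at bench level. Along +y it carries the sliding block with its lever, the loose module and the fixed block.
- end_block: The fixed block on the jig: a grey plastic tunnel, 118 mm (x) by 80 mm (y) by 84 mm high, its origin at the centre of its underside (jig x 0, y +140, z 12 mm), axes as the jig's. Its mouth faces the jig's -y and is 82 mm wide and 70 mm high. Inside, out of sight, is a rubber stop pad whose depth differs each time: 4 to 18 mm inside the mouth.
- mouth (a point): Centre of the fixed block's mouth (jig x 0, y +100, z 38 mm); axes as the jig's, y leads into the tunnel.
- module: The terminal module to be clamped: a black plastic block with two rows of screw terminals, 66 mm (its x) by 90 mm (its y) by 50 mm high (the upper 12 mm only 40 mm wide), about 0.3 kg. Loose on the base plate (z 12 mm) between the guide strips, long side along jig y, front end 5 to 25 mm before the mouth. Origin at the centre of its underside.
- block (a joint): Travel of the sliding block along the jig's +y towards the module, in m; 0 = its centre at jig y -140 mm, range 0 to 0.13. The block is grey plastic, 70 mm long (along y), 125 mm wide (jig x -54 to +71 mm), top at z = 50 mm. Locked while the lever is within about 0.5 rad of shut; free, it slides with about 6 N of drag and stays where left.
- fin (a point): Grip fin standing on top of the sliding block, for pushing or pinching: 14 mm thick along the jig's y, 34 mm along x, from z = 50 to 96 mm. The point is at its middle, 18 mm below its top (block centre in y, jig x -26, z 78 mm). Axes as the jig's.
- nose (a point): Middle of the front face of the sliding block's sprung nose when not pressed: a rubber pad 40 mm wide (x) and 26 mm high, 60 mm ahead (+y) of the block's centre, z = 37 mm. It springs back up to 5 mm at about 5 N per mm. This point does not move with the spring.
- lever (a joint): Angle of the clamp lever in rad: 0 = fully shut (lying level over the block, pointing to the jig's -x), grows as it swings up; 1.57 = upright, 1.9 = fully open, leaning back. It stays where it is left. Near shut the cam makes it stiff (about 5 N at the bar).
- bar (a point): Middle of the lever's hand bar: a black round bar 14 mm thick and 74 mm long along the jig's y, 150 mm from the hinge. The lever is a stirrup: two 10 mm steel arms, 32 mm either side of the middle, run from bar to hinge with a 54 mm gap between them where a finger fits. Shut, the bar is at jig x -93, z 60 mm, 32 mm clear of the block. Site x axis points to the hinge, y along the bar.
- hinge (a point): Hinge axis of the lever (axis along the jig's y), on the sliding block: jig x +57, z 60 mm.
- spare_module: Bystander: a second module like the one in the jig, lying on the bench in front of the fixed block, 66 x 90 x 50 mm; origin at its underside.
- screwdriver: Bystander: a screwdriver 190 mm long, lying on the bench behind the jig; origin at its underside.
- tape: Bystander: a yellow roll of tape lying flat, 90 mm across, 20 mm high; origin at its underside.
- cup: Bystander: a yellow plastic cup, 72 mm across, 75 mm high; origin at its underside.
- bottle: Bystander: a white bottle, 60 mm across, 170 mm high; origin at its underside.
- paper_roll: Bystander: an upright roll of paper, 110 mm across, 220 mm high; origin at its underside.
- wrench: Bystander: a wrench 160 mm long lying flat; origin at its underside.

How it is judged:
On the way, in this order (a step that is already met when the one before it is completed fails the run):
1. the lever has been swung up, freeing the block (value of joint lever above 0.9 rad), for 0.1 s.
2. with the lever up, the module is pressed on the hidden stop in the fixed block (value of joint lever above 0.6 rad and contact force between module and end_block above 1.5 N), for 0.2 s.
At the end, for the whole second after the job is handed in: The lever is fully shut (under 0.08 rad), and the module stands level and at rest in the fixed block's mouth, still pressed on the hidden stop with more than 1.5 N (value of joint lever below 0.08 rad and contact force between module and end_block above 1.5 N and y of module in the frame of jig above 0.055 m and angle between module's own z axis and vertical below 0.1 rad and linear speed of module below 0.02 m/s); the robot touches nothing.
It fails at once if the module is crushed: pressed on the fixed block with more than 35 N (contact force between module and end_block above 35 N).
It fails at once if a thing beside the jig (spare module, screwdriver, tape, cup, bottle, paper roll, wrench) is moved by more than 30 mm (distance of any of spare_module, screwdriver, tape, cup, bottle, paper_roll, wrench from where it was at the start of the episode above 0.03 m).
It also fails if it takes over 70 s, if anything falls off the work surface, if the arm or the gripper's body presses on something with over 40 N, if the wrist force passes 120 N, or if a joint passes its speed limit or range.

ROBOT

A 6-joint arm with a two-finger parallel gripper is mounted at the origin on the work surface. World frame = base frame: x ahead of the robot, y to its left, z up, the work surface at z = 0. Lengths are in m, angles in rad, forces in N, time in s.
With the tool pointing down it reaches from about 0.325 to 0.9 m from the base axis. Payload 6.1 kg.
Tool frame: the origin (TCP) lies on the front face of the gripper's body, between the roots of the fingers; the fingertips stand 73 mm ahead of it and the grasp point (between the pads) lies 54 mm ahead of it; z points along the fingers, y is the line along which they close (so a half turn about z gives the same grasp; the last joint's range is limited). The gripper opens to 85 mm and grips with 20 to 120 N. Pads are 22 mm wide; open, the fingers measure 114 mm over their backs; the gripper's body (76 mm by 85 mm) begins 54 mm behind the grasp point. The pads swing forward as they close: fully open they stand 13 mm farther back than shut.
Start: joints at [1.133, 0.22, 1.526, -0, 1.395, -0.126], TCP at [0.192, 0.595, 0.304] pointing down, gripper open.
Joint ranges: [-2.98, 2.98], [-0.91, 2.08], [0.09, 2.57], [-1.24, 4.39], [0.2, 2.65], [-2.68, 2.68]. Speed limits (rad/s): [2.57, 2.57, 3.01, 3.14, 3.14, 3.14].

INTERFACE

Orientations are given as a unit quaternion [w, x, y, z].
In Python, from workcell import arm gives the robot as it stands.
- The arm moves only by the tool apply_moves, never from a script. Its argument "moves" is a list of rows, each a list of 3 entries, a list of its own where there are three numbers: the opening, from -1 (shut) to 1 (fully open), then the shift along the tool's x, y, z in m, then the turn about the tool's z in degrees. A call has 1 to 12 rows; each row is the pose to reach, as a shift and turn from the pose commanded when the call began, along the tool's axes at that moment; what a row does not reach only later rows make up. A row lasts 1/10 s, in which the tool goes at most 50 mm and 8.59 degrees, less where a joint would pass 70% of its speed; a pose out of reach is approached as far as the arm can. A call with a gripper value outside its range is refused whole. The fingers move at their own pace and stop on an object; the grip force is fixed at half the most. Time passes only in rows, so rows that repeat a pose let the fingers close. It gives the time, the measured TCP pose, the force, the opening and the grip force at its end, in the units of the state.
- arm.observe(): the state, without advancing time (a new reading comes with each control period).
- arm.capture(name): name is "scene" or "top" or "wrist"; returns the picture (480x640x3 uint8, red, green, blue); there is no depth.
- arm.camera_model(name): a dict with "K" (3x3 intrinsics, pixels), "rvec" (rotation vector, rad) and "tvec" (3), from world to camera coordinates, as OpenCV has them. Camera axes: x right, y down, z forward; pixel columns grow to the right and rows downward; lengths in m; the calibration is good to about 2 mm. A picture is of the moment at which its call begins: read the wrist's pose just before it. camera_model takes no time and is no camera call; for the wrist camera it gives the pose at the moment of the call.
- arm.hand_in(): hands the job in; it is judged then, once.
The state is a dict: "t": time; "qpos": joint angles; "dq": joint speeds; "joint_torque": joint torques, N m; "position": TCP position; "eef_rot": TCP orientation; "contact_force": force on the tool from outside, world axes, zero at the start; "wrist_torque": the same for the moment, N m; "grip_width": opening from 0.0 (shut) to 1.0 (fully open); "grasp_force": force on a finger pad.
Only numpy, scipy, OpenCV 4.12 (cv2) and the standard library are available. Lean on these libraries where they do the work, as an engineer would, in place of code of your own. Each camera call takes 0.05 s, during which the arm holds its last target. There are 200 camera calls.

## Working session

There is one attempt and no reset: what is moved stays moved. The work goes in short steps, Python scripts to look and compute and a tool call to move; the robot and the scene stay as the last step left them, time stands still between calls to the robot, and variables do not carry over. Pictures are saved under pics/ and viewed, at most 10 in all, crops included, and the job is handed in when it is done.

Besides the shell and the picture viewer there is one more tool, called after "Call:" by a JSON object that holds its "api" and its "payload", one argument or row to a line. apply_moves: Moves the arm, as the interface text tells. Its arguments: {"type":"object","properties":{"moves":{"type":"array","items":{"type":"array"}}},"required":["moves"]}

```bash
mkdir -p pics; ls; python3 - <<'E'
from workcell import arm
import cv2, numpy as np
for n in ("top","scene"):
    m=arm.camera_model(n); print(n,{k:np.round(np.array(v),4).tolist() for k,v in m.items()})
    cv2.imwrite(f"pics/{n}0.png",arm.capture(n)[:,:,::-1])
s=arm.observe(); print({k:np.round(v,3).tolist() for k,v in s.items()})
E
```

```text
pics
top {'K': [[550.527, 0.0, 320.16], [0.0, 550.527, 251.2747], [0.0, 0.0, 1.0]], 'rvec': [2.1994, -2.1693, 0.0276], 'tvec': [0.0335, 0.5161, 1.4876]}
scene {'K': [[541.3998, 0.0, 320.2672], [0.0, 541.3998, 239.7364], [0.0, 0.0, 1.0]], 'rvec': [2.2954, 1.2604, -0.3618], 'tvec': [-0.2892, -0.314, 1.5868]}
{'t': 0.1, 'qpos': [1.133, 0.221, 1.528, -0.0, 1.395, -0.126], 'dq': [0.0, -0.001, -0.001, -0.001, 0.002, 0.0], 'joint_torque': [0.002, -49.824, -39.055, -0.0, 0.006, 0.0], 'position': [0.192, 0.594, 0.303], 'eef_rot': [-0.0, 0.155, 0.988, -0.001], 'contact_force': [0.512, -0.325, 0.023], 'wrist_torque': [0.009, -0.048, -0.03], 'grasp_force': 0.0, 'grip_width': 0.997}
```

View pics/top0.png

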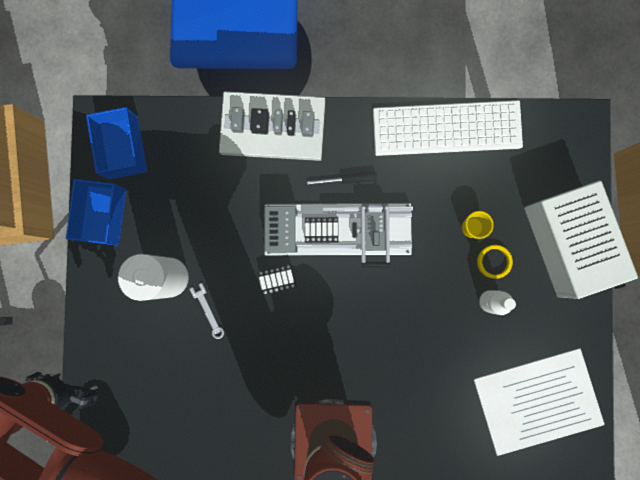

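View pics/scene0.png

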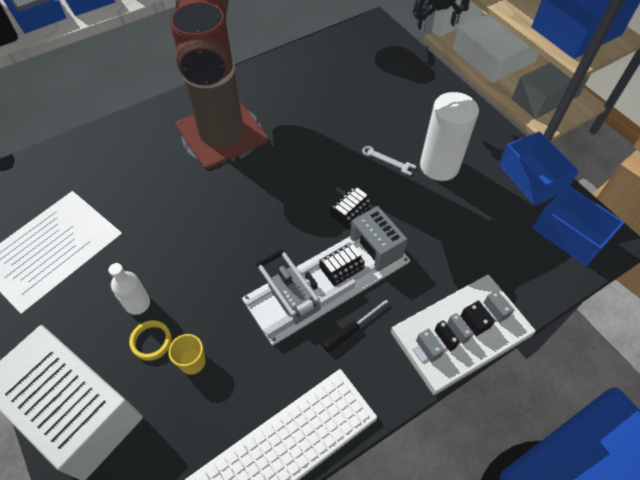

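The jig lies roughly along world y, with the +y end at the left of the top view (plate about px 265–412 across, 204–256 down). The lever is shut, with its bar towards the robot (top view ≈ (375,264)). Next I'll measure the plate and enlarge the picture.

```bash
cat > h.py <<'E'
import numpy as np, cv2
from workcell import arm
def ray(m,px):
    R=cv2.Rodrigues(np.array(m["rvec"],float))[0]; t=np.array(m["tvec"],float).ravel()
    p=cv2.undistortPoints(np.array([[px]],float),np.array(m["K"],float),None).ravel()
    return -R.T@t, R.T@np.array([p[0],p[1],1.])
def onz(m,px,z):
    c,d=ray(m,px); return c+d*(z-c[2])/d[2]
def cross(m1,p1,m2,p2):
    c1,d1=ray(m1,p1); c2,d2=ray(m2,p2)
    s=np.linalg.lstsq(np.c_[d1,-d2],c2-c1,rcond=None)[0]
    a,b=c1+s[0]*d1,c2+s[1]*d2
    return (a+b)/2,np.linalg.norm(a-b)
def proj(m,P):
    return cv2.projectPoints(np.array(P,float).reshape(-1,3),np.array(m["rvec"],float),np.array(m["tvec"],float),np.array(m["K"],float),None)[0].reshape(-1,2)
E
python3 - <<'E'
from h import *
m=arm.camera_model("top")
for p in [(412,204),(412,256),(265,204),(265,256)]: print(p,onz(m,p,.012).round(3))
w=arm.camera_model("wrist"); c,d=ray(w,(320,240)); print(c.round(3),d.round(3),np.array(w["K"]).round(0).tolist())
im=cv2.imread("pics/top0.png")[190:275,250:425]
cv2.imwrite("pics/topc.png",cv2.resize(im,None,fx=4.5,fy=4.5,interpolation=cv2.INTER_CUBIC))
E
```

```text
(412, 204) [ 0.648 -0.208  0.012]
(412, 256) [ 0.506 -0.209  0.012]
(265, 204) [0.644 0.194 0.012]
(265, 256) [0.501 0.191 0.012]
[0.127 0.616 0.373] [ 0.26  -0.082 -0.962] [[411.0, 0.0, 319.0], [0.0, 411.0, 237.0], [0.0, 0.0, 1.0]]
```

View pics/topc.png

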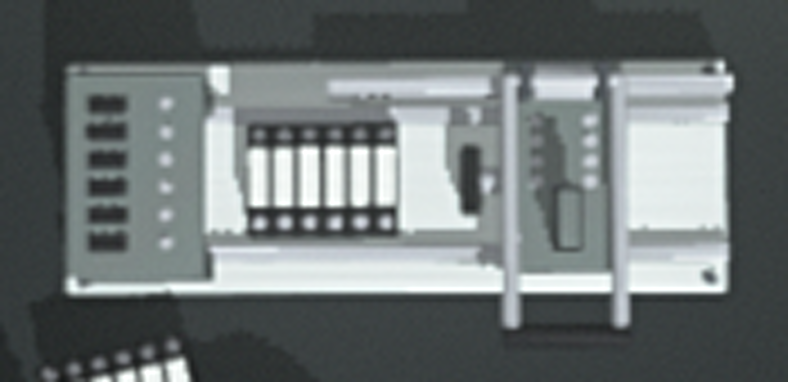

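The enlargement shows the fin at crop (570,218), the bar at crop (565,333) and the module at crop 248–397 × 122–235. The jig is almost square to the world. I'll move the wrist camera over it.

Call:
{"api": "apply_moves", "payload": {
  "moves": [
    [1,[0,0,-0.05],0],
    [1,[-0.538,-0.568,-0.1],71.5],
    [1,[-0.538,-0.568,-0.1],71.5],
    [1,[-0.538,-0.568,-0.1],71.5],
    [1,[-0.538,-0.568,-0.1],71.5],
    [1,[-0.538,-0.568,-0.1],71.5],
    [1,[-0.538,-0.568,-0.1],71.5],
    [1,[-0.538,-0.568,-0.1],71.5],
    [1,[-0.538,-0.568,-0.1],71.5],
    [1,[-0.538,-0.568,-0.1],71.5],
    [1,[-0.538,-0.568,-0.1],71.5],
    [1,[-0.538,-0.568,-0.1],71.5]
  ]
}}

```text
t: 1.3
position: [0.4289, 0.0978, 0.389]
eef_rot: [0.0, 0.703, 0.711, 0.0]
contact_force: [1.0, 0.4, 0.2]
grip_width: 1.0
grasp_force: 0.0
```

```bash
cat > shot.py <<'E'
from h import *
import sys,json
n=sys.argv[1]; m=arm.camera_model("wrist"); cv2.imwrite(f"pics/{n}.png",arm.capture("wrist")[:,:,::-1])
json.dump({k:np.array(v).tolist() for k,v in m.items()},open(n+".json","w"))
s=arm.observe(); print(s["position"],s["eef_rot"],s["contact_force"])
E
python3 shot.py w1
```

```text
[0.43174328 0.09147423 0.38931187] [ 0.00257976  0.70534584  0.70885789 -0.0010456 ] [ 1.51456878 -5.19777745  0.59034996]
```

Call:
{"api": "apply_moves", "payload": {
  "moves": [
    [1,[-0.208,0.1,-0.01],0],
    [1,[-0.208,0.1,-0.01],0],
    [1,[-0.208,0.1,-0.01],0],
    [1,[-0.208,0.1,-0.01],0],
    [1,[-0.208,0.1,-0.01],0],
    [1,[-0.208,0.1,-0.01],0],
    [1,[-0.208,0.1,-0.01],0],
    [1,[-0.208,0.1,-0.01],0]
  ]
}}

```text
t: 2.15
position: [0.5306, -0.106, 0.3986]
eef_rot: [-0.001, 0.703, 0.711, -0.0]
contact_force: [1.2, -0.1, 0.3]
grip_width: 1.003
grasp_force: 0.0
```

```bash
python3 shot.py w2; python3 -c "
import cv2,numpy as np
a=cv2.imread('pics/w1.png');b=cv2.imread('pics/w2.png')
cv2.imwrite('pics/w12.png',cv2.resize(np.vstack([a,b]),None,fx=.625,fy=.625,interpolation=cv2.INTER_AREA))"
```

```text
[ 0.5306513  -0.10574831  0.39886107] [-2.90116427e-04  7.02653877e-01  7.11531759e-01  3.58385756e-05] [-0.42356688 -0.19197934 -0.28558053]
```

View pics/w12.png

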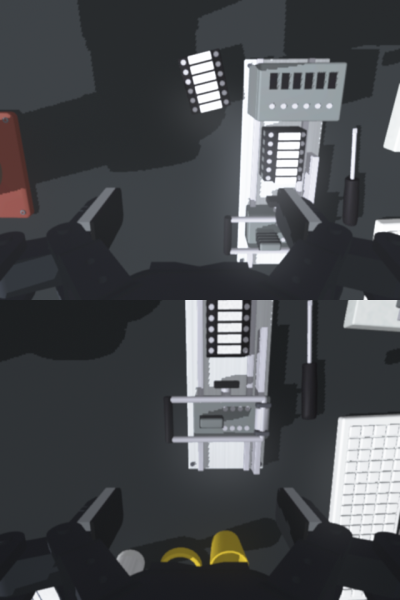

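The jig is well placed in the second view: bar at about (270,190), fin at about (338,196) full-res. I'll take a settled second view for triangulation.

Call:
{"api": "apply_moves", "payload": {
  "moves": [
    [1,[0.08,-0.08,0.0],0],
    [1,[0.08,-0.08,0.0],0],
    [1,[0.08,-0.08,0.0],0],
    [1,[0.08,-0.08,0.0],0],
    [1,[0.08,-0.08,0.0],0],
    [1,[0.08,-0.08,0.0],0]
  ]
}}

```text
t: 2.8
position: [0.4507, -0.0283, 0.3992]
eef_rot: [0.0, 0.703, 0.711, 0.0]
contact_force: [-0.8, 0.5, -0.2]
grip_width: 0.995
grasp_force: 0.0
```

```bash
python3 shot.py w3; python3 -c "
import cv2,numpy as np,json
from h import *
m=json.load(open('w3.json')); P=[[.477,-.11,.06],[.545,-.11,.096],[.63,-.11,.06]]
print(proj(m,P).round(), proj(json.load(open('w2.json')),P).round())
u=int(proj(m,P)[1][0])-100; v=int(proj(m,P)[1][1])-125
a=cv2.imread('pics/w2.png')[60:310,245:445];b=cv2.imread('pics/w3.png')[v:v+250,u:u+200]
print(u,v)
cv2.imwrite('pics/w23.png',cv2.resize(np.hstack([a,b]),None,fx=2,fy=2,interpolation=cv2.INTER_CUBIC))"
```

```text
[ 0.45076169 -0.02849758  0.39901551] [ 1.34394007e-04  7.03337734e-01  7.10855831e-01 -2.33968724e-05] [-0.07078973  0.76177939 -0.01851283]
[[343. 271.]
 [415. 285.]
 [487. 273.]] [[266. 198.]
 [335. 206.]
 [418. 200.]]
314 159
```

View pics/w23.png

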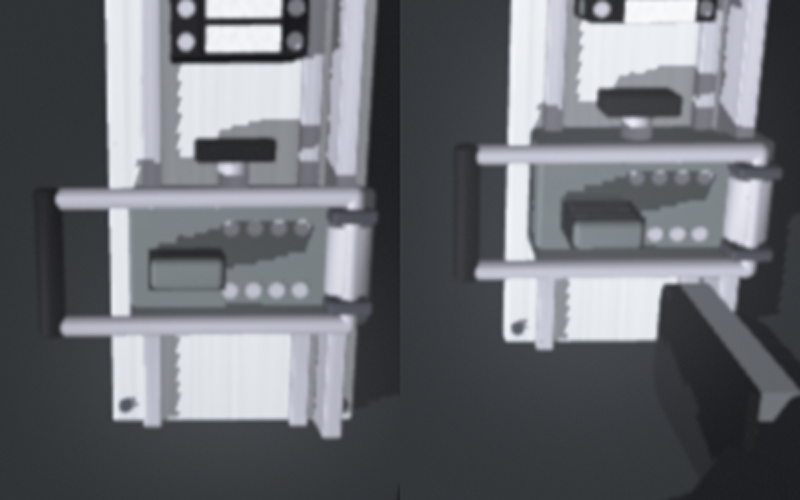

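The crops show the bar middle at zoom (50,263) in view 2 and (466,213) in view 3. The fin top centre is at (187,273) and (608,232). Near plate corners are at (112,420) and (505,342).

```bash
python3 - <<'E'
from h import *
import json
a,b=[json.load(open(f'w{i}.json')) for i in (2,3)]
A=lambda p:(245+p[0]/2,60+p[1]/2); B=lambda p:(314+(p[0]-400)/2,159+p[1]/2)
for n,p,q in [("bar top",(48,190),(465,146)),("bar bot",(51,336),(467,280)),("fin",(187,273),(608,232)),("nosepad",(235,150),(640,102)),("plate",(112,420),(505,342)),("arm",(350,198),(748,154)),("arm2",(340,326),(745,270))]:
    X,e=cross(a,A(p),b,B(q)); print(n,X.round(4),round(e,4))
print("plate on z",onz(a,A((112,420)),.012),onz(b,B((505,342)),.012))
for z,p,q in ((.060,(49.5,263),(466,213)),(.096,(187,273),(608,232))): print(onz(a,A(p),z).round(4),onz(b,B(q),z).round(4))
m=arm.camera_model("top")
print("mod ends z62",[onz(m,(250+u/4.5,190+178/4.5),.055).round(3) for u in (248,397)])
s=arm.observe();print(s["position"])
E
```

```text
bar top [ 0.4803 -0.068   0.0559] 0.0008
bar bot [ 0.4823 -0.1389  0.0671] 0.0007
fin [ 0.5487 -0.1021  0.0909] 0.0005
nosepad [ 0.5741 -0.0477  0.0381] 0.0003
plate [ 0.5108 -0.2018  0.0168] 0.0004
arm [ 0.6296 -0.0708  0.0536] 0.0024
arm2 [ 0.6271 -0.1309  0.0699] 0.0019
plate on z [ 0.51049984 -0.20367083  0.012     ] [ 0.51161393 -0.2041504   0.012     ]
[ 0.4811 -0.1033  0.06  ] [ 0.4814 -0.1036  0.06  ]
[ 0.5482 -0.1014  0.096 ] [ 0.5475 -0.1     0.096 ]
mod ends z62 [array([0.571, 0.08 , 0.055]), array([ 0.572, -0.008,  0.055])]
[ 0.45076169 -0.02849758  0.39901551]
```

Call:
{"api": "apply_moves", "payload": {
  "moves": [
    [-0.25,[-0.075,0.03,0.0],0],
    [-0.25,[-0.075,0.03,0.0],0],
    [-0.25,[-0.075,0.03,0.05],0],
    [-0.25,[-0.075,0.03,0.1],0],
    [-0.25,[-0.075,0.03,0.15],0],
    [-0.25,[-0.075,0.03,0.19],0],
    [-0.25,[-0.075,0.03,0.2],0],
    [-0.25,[-0.075,0.03,0.2],0]
  ]
}}

```text
t: 3.65
position: [0.4803, -0.1029, 0.1974]
eef_rot: [-0.002, 0.703, 0.711, -0.001]
contact_force: [-0.2, 0.8, 1.0]
grip_width: 0.377
grasp_force: 0.0
```

```bash
python3 shot.py w4; python3 -c "
import cv2
cv2.imwrite('pics/s4.png',__import__('h').arm.capture('scene')[180:360,210:430,::-1].repeat(3,0).repeat(3,1))"
```

```text
[ 0.48161644 -0.10324099  0.1996663 ] [-2.13087646e-05  7.03380915e-01  7.10813117e-01 -1.46042372e-05] [ 0.42761379 -0.3391998   1.14662939]
```

View pics/w4.png

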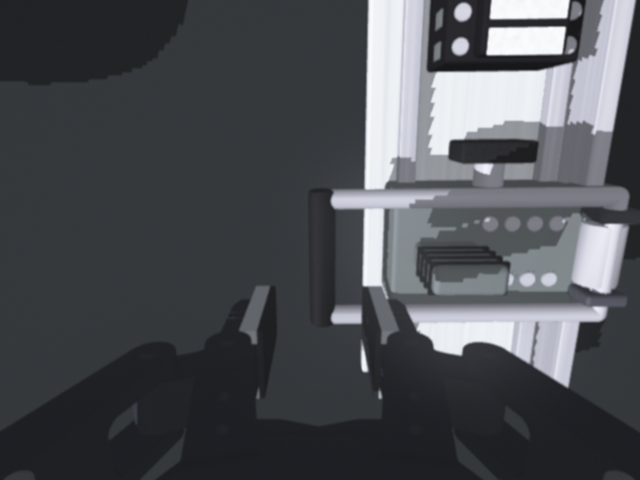

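The fingers (tips at about px 262 and 372) straddle the bar (px 321) symmetrically. I'll descend and pinch it.

Call:
{"api": "apply_moves", "payload": {
  "moves": [
    [-0.25,[0,0,0.03],0],
    [-0.25,[0,0,0.06],0],
    [-0.25,[0,0,0.087],0],
    [-0.25,[0,0,0.087],0],
    [-0.25,[0,0,0.087],0],
    [-1,[0,0,0.087],0],
    [-1,[0,0,0.087],0],
    [-1,[0,0,0.087],0],
    [-1,[0,0,0.087],0],
    [-1,[0,0,0.087],0]
  ]
}}

```text
t: 4.75
position: [0.4814, -0.1032, 0.1142]
eef_rot: [0.001, 0.703, 0.711, -0.0]
contact_force: [-4.3, -2.0, 4.4]
grip_width: 0.146
grasp_force: 58.4
```

Call:
{"api": "apply_moves", "payload": {
  "moves": [
    [-1,[0,0.0002,-0.0075],0],
    [-1,[0,0.0007,-0.015],0],
    [-1,[0,0.0017,-0.0224],0],
    [-1,[0,0.003,-0.0298],0],
    [-1,[0,0.0067,-0.0443],0],
    [-1,[0,0.0118,-0.0584],0],
    [-1,[0,0.0184,-0.0719],0],
    [-1,[0,0.0262,-0.0847],0],
    [-1,[0,0.0353,-0.0966],0],
    [-1,[0,0.0455,-0.1076],0],
    [-1,[0,0.0455,-0.1076],0]
  ]
}}

```text
t: 5.85
position: [0.5242, -0.1023, 0.2226]
eef_rot: [-0.003, 0.703, 0.711, -0.003]
contact_force: [-22.8, -2.4, 19.3]
grip_width: 0.14
grasp_force: 59.2
```

Call:
{"api": "apply_moves", "payload": {
  "moves": [
    [-1,[0,-0.002,-0.002],0],
    [-1,[0,0.0035,-0.0075],0],
    [-1,[0,0.0093,-0.012],0],
    [-1,[0,0.0155,-0.017],0],
    [-1,[0,0.022,-0.021],0],
    [-1,[0,0.0355,-0.0285],0],
    [-1,[0,0.0355,-0.0285],0]
  ]
}}

```text
t: 6.55
position: [0.5629, -0.1017, 0.2529]
eef_rot: [0.001, 0.703, 0.711, 0.0]
contact_force: [-10.4, 0.2, 18.1]
grip_width: 0.14
grasp_force: 60.5
```

Call:
{"api": "apply_moves", "payload": {
  "moves": [
    [-1,[0,-0.001,-0.003],0],
    [-1,[0,0.012,-0.0095],0],
    [-1,[0,0.026,-0.0145],0],
    [-1,[0,0.04,-0.018],0],
    [-1,[0,0.055,-0.02],0],
    [-1,[0,0.07,-0.0205],0],
    [-1,[0,0.085,-0.0195],0],
    [-1,[0,0.1,-0.017],0],
    [-1,[0,0.1,-0.017],0]
  ]
}}

```text
t: 7.45
position: [0.6642, -0.1, 0.2676]
eef_rot: [0.002, 0.703, 0.711, 0.002]
contact_force: [1.1, -0.6, 4.6]
grip_width: 0.14
grasp_force: 61.0
```

```bash
python3 -c "
import cv2
cv2.imwrite('pics/s5.png',__import__('h').arm.capture('scene')[180:360,210:430,::-1].repeat(3,0).repeat(3,1))"
```

```text
(no output)
```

View pics/s5.png

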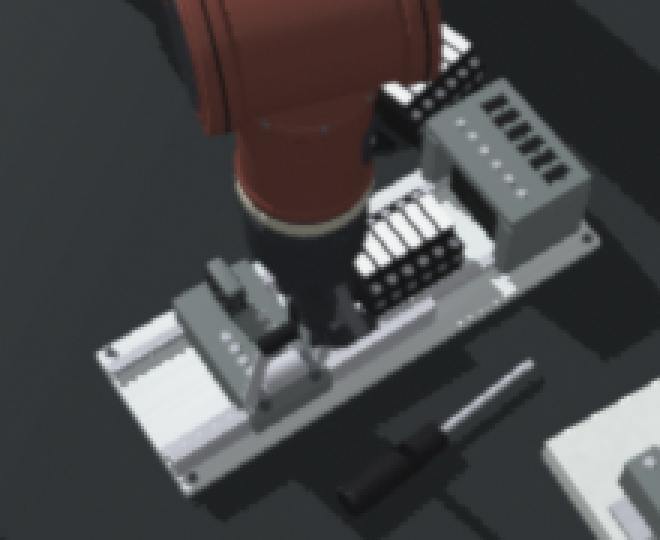

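The lever is up at about 1.8 rad, leaning back, and the gripper is between its arms. I'll release it, lift, and come down behind the fin with the fingers shut.

Call:
{"api": "apply_moves", "payload": {
  "moves": [
    [-0.25,[0,0,0],0],
    [-0.25,[0,0,0],0],
    [-0.25,[0,0,0],0],
    [-0.25,[0,0,-0.04],0],
    [-0.25,[0,0,-0.075],0],
    [-1,[-0.015,-0.05,-0.075],0],
    [-1,[-0.03,-0.1,-0.075],0],
    [-1,[-0.0305,-0.1165,-0.06],0],
    [-1,[-0.0305,-0.1165,-0.02],0],
    [-1,[-0.0305,-0.1165,0.02],0],
    [-1,[-0.0305,-0.1165,0.05],0],
    [-1,[-0.0305,-0.1165,0.05],0]
  ]
}}

```text
t: 8.7
position: [0.5425, -0.1313, 0.2099]
eef_rot: [-0.005, 0.703, 0.711, -0.002]
contact_force: [-1.0, -0.7, -0.3]
grip_width: -0.002
grasp_force: 0.0
```

```bash
python3 shot.py w6
```

```text
[ 0.54423625 -0.13183677  0.21302523] [-0.00248192  0.7032577   0.71093003 -0.00096501] [0.75932284 0.21372371 1.45843353]
```

View pics/w6.png

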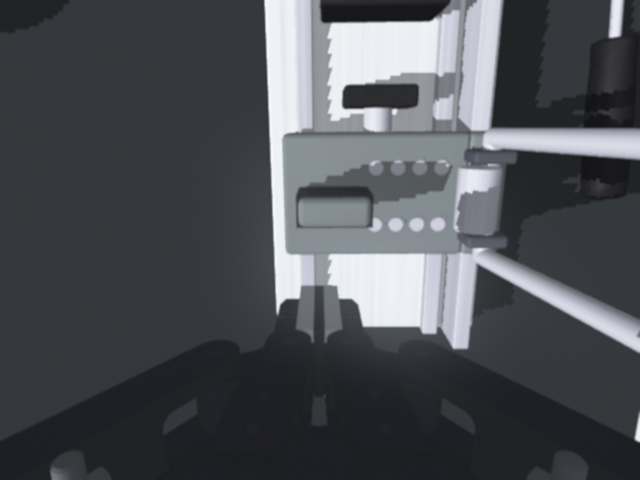

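The shut fingers (px ~320,290) are behind the fin (px 298–372 × 188–228) and the lever is clear. I'll lower to push height and start pushing.

Call:
{"api": "apply_moves", "payload": {
  "moves": [
    [-1,[0,0.005,0.04],0],
    [-1,[0,0.005,0.08],0],
    [-1,[0,0.005,0.08],0],
    [-1,[0.008,0.005,0.08],0],
    [-1,[0.013,0.005,0.08],0],
    [-1,[0.018,0.005,0.08],0],
    [-1,[0.023,0.005,0.08],0],
    [-1,[0.028,0.005,0.08],0],
    [-1,[0.028,0.005,0.08],0]
  ]
}}

```text
t: 9.65
position: [0.5522, -0.1049, 0.1383]
eef_rot: [0.003, 0.703, 0.711, 0.001]
contact_force: [-0.6, -3.8, 2.2]
grip_width: 0.002
grasp_force: 1.7
```

Call:
{"api": "apply_moves", "payload": {
  "moves": [
    [-1,[0.005,0,0],0],
    [-1,[0.01,0,0],0],
    [-1,[0.014,0,0],0],
    [-1,[0.018,0,0],0],
    [-1,[0.022,0,0],0],
    [-1,[0.026,0,0],0],
    [-1,[0.03,0,0],0],
    [-1,[0.034,0,0],0],
    [-1,[0.038,0,0],0],
    [-1,[0.04,0,0],0],
    [-1,[0.04,0,0],0]
  ]
}}

```text
t: 10.75
position: [0.5516, -0.0656, 0.138]
eef_rot: [0.003, 0.703, 0.711, 0.0]
contact_force: [-1.6, -6.6, 4.2]
grip_width: -0.003
grasp_force: 3.2
```

Drag is about 6 N. Now slower.

Call:
{"api": "apply_moves", "payload": {
  "moves": [
    [-1,[0.001,0,0],0],
    [-1,[0.002,0,0],0],
    [-1,[0.003,0,0],0],
    [-1,[0.004,0,0],0],
    [-1,[0.005,0,0],0],
    [-1,[0.006,0,0],0],
    [-1,[0.007,0,0],0],
    [-1,[0.008,0,0],0]
  ]
}}

```text
t: 11.55
position: [0.5515, -0.058, 0.138]
eef_rot: [0.003, 0.703, 0.711, 0.0]
contact_force: [-3.1, -8.6, 5.3]
grip_width: -0.002
grasp_force: 4.1
```

Call:
{"api": "apply_moves", "payload": {
  "moves": [
    [-1,[0.001,0,0],0],
    [-1,[0.002,0,0],0],
    [-1,[0.003,0,0],0],
    [-1,[0.004,0,0],0]
  ]
}}

```text
t: 11.95
position: [0.5514, -0.054, 0.138]
eef_rot: [0.003, 0.703, 0.711, 0.0]
contact_force: [-1.6, -8.9, 5.2]
grip_width: -0.002
grasp_force: 4.1
```

Call:
{"api": "apply_moves", "payload": {
  "moves": [
    [-1,[0.001,0,0],0],
    [-1,[0.002,0,0],0],
    [-1,[0.003,0,0],0]
  ]
}}

```text
t: 12.25
position: [0.5514, -0.0514, 0.138]
eef_rot: [0.003, 0.703, 0.711, -0.0]
contact_force: [-2.7, -11.8, 4.0]
grip_width: 0.0
grasp_force: 6.0
```

Call:
{"api": "apply_moves", "payload": {
  "moves": [
    [-1,[0.001,0,0],0],
    [-1,[0.002,0,0],0]
  ]
}}

```text
t: 12.45
position: [0.5514, -0.0504, 0.138]
eef_rot: [0.004, 0.703, 0.711, -0.001]
contact_force: [-2.8, -17.2, 4.8]
grip_width: -0.004
grasp_force: 8.2
```

Call:
{"api": "apply_moves", "payload": {
  "moves": [
    [-1,[0.001,0,0],0],
    [-1,[0.002,0,0],0]
  ]
}}

```text
t: 12.65
position: [0.5513, -0.0494, 0.138]
eef_rot: [0.004, 0.703, 0.711, -0.001]
contact_force: [-3.7, -20.4, 3.4]
grip_width: 0.001
grasp_force: 10.4
```

It's on the stop, with about 13 N on the module. Hold, then ease back.

Call:
{"api": "apply_moves", "payload": {
  "moves": [
    [-1,[0,0,0],0],
    [-1,[0,0,0],0],
    [-1,[0,0,0],0],
    [-1,[0,0,0],0]
  ]
}}

```text
t: 13.05
position: [0.5513, -0.0494, 0.1381]
eef_rot: [0.004, 0.703, 0.711, -0.001]
contact_force: [-3.6, -19.3, 4.1]
grip_width: -0.001
grasp_force: 9.3
```

Call:
{"api": "apply_moves", "payload": {
  "moves": [
    [-1,[-0.002,0,0],0],
    [-1,[-0.004,0,0],0],
    [-1,[-0.006,0,0],0],
    [-1,[-0.006,0,0],0],
    [-1,[-0.006,0,0],0]
  ]
}}

```text
t: 13.55
position: [0.5507, -0.0517, 0.1362]
eef_rot: [0.001, 0.703, 0.711, 0.0]
contact_force: [0.2, -5.1, 3.0]
grip_width: 0.003
grasp_force: 2.3
```

Call:
{"api": "apply_moves", "payload": {
  "moves": [
    [-1,[-0.005,0,0],0],
    [-1,[-0.01,0,0],0],
    [-1,[-0.012,0,0],0],
    [-1,[-0.012,0,0],0],
    [-1,[-0.012,0,0],0]
  ]
}}

```text
t: 14.05
position: [0.5499, -0.0633, 0.1348]
eef_rot: [-0.0, 0.703, 0.711, -0.0]
contact_force: [-0.0, 0.2, 0.7]
grip_width: -0.001
grasp_force: 0.0
```

Call:
{"api": "apply_moves", "payload": {
  "moves": [
    [-0.25,[0,0,-0.05],0],
    [-0.25,[0,0,-0.1],0],
    [-0.25,[0,0,-0.15],0],
    [-0.25,[0,0,-0.2],0],
    [-0.25,[0.01,0.04,-0.205],0],
    [-0.25,[0.02,0.08,-0.205],0],
    [-0.25,[0.0287,0.1134,-0.205],0],
    [-0.25,[0.0287,0.1134,-0.205],0],
    [-0.25,[0.0287,0.1134,-0.205],0]
  ]
}}

```text
t: 14.95
position: [0.6631, -0.033, 0.3387]
eef_rot: [-0.001, 0.703, 0.711, -0.001]
contact_force: [0.4, -0.4, -0.0]
grip_width: 0.377
grasp_force: 0.0
```

```bash
python3 shot.py w7
```

```text
[ 0.66258402 -0.03329465  0.33931755] [-6.80020233e-04  7.03055338e-01  7.11134582e-01 -5.78747743e-04] [-1.36134182 -0.36237548 -0.29927713]
```

View pics/w7.png

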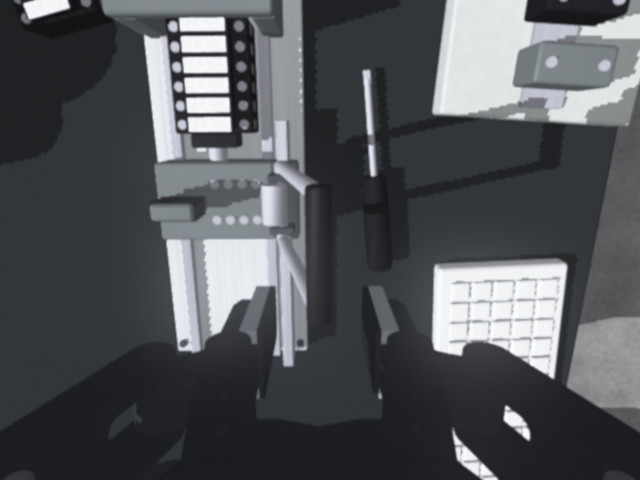

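The bar (px 319, rows 185–322) is centred between the fingers, and the module sits in the mouth with the nose against it. I'll descend and pinch.

Call:
{"api": "apply_moves", "payload": {
  "moves": [
    [-0.25,[0,0,0.03],0],
    [-0.25,[0,0,0.06],0],
    [-0.25,[0,0,0.07],0],
    [-0.25,[0,0,0.07],0],
    [-1,[0,0,0.07],0],
    [-1,[0,0,0.07],0],
    [-1,[0,0,0.07],0],
    [-1,[0,0,0.07],0]
  ]
}}

```text
t: 15.8
position: [0.664, -0.0337, 0.2723]
eef_rot: [0.001, 0.703, 0.711, 0.001]
contact_force: [0.5, -0.9, 6.3]
grip_width: 0.133
grasp_force: 59.2
```

Call:
{"api": "apply_moves", "payload": {
  "moves": [
    [-1,[0.001,0,0],0],
    [-1,[0.002,0,0],0],
    [-1,[0.002,0,0],0]
  ]
}}

```text
t: 16.1
position: [0.6641, -0.0332, 0.2723]
eef_rot: [0.003, 0.703, 0.711, 0.0]
contact_force: [0.0, -5.2, 5.0]
grip_width: 0.135
grasp_force: 59.2
```

Call:
{"api": "apply_moves", "payload": {
  "moves": [
    [-1,[0.001,0,0],0],
    [-1,[0.001,-0.0133,-0.0024],0],
    [-1,[0.001,-0.0282,-0.0035],0],
    [-1,[0.001,-0.0432,-0.0032],0],
    [-1,[0.001,-0.0581,-0.0014],0],
    [-1,[0.001,-0.0727,0.0019],0],
    [-1,[0.001,-0.087,0.0066],0],
    [-1,[0.001,-0.1007,0.0127],0],
    [-1,[0.001,-0.1007,0.0127],0]
  ]
}}

```text
t: 17.0
position: [0.5608, -0.0316, 0.2576]
eef_rot: [-0.001, 0.703, 0.711, -0.001]
contact_force: [-5.1, -0.6, 3.6]
grip_width: 0.134
grasp_force: 64.4
```

Call:
{"api": "apply_moves", "payload": {
  "moves": [
    [-1,[0.0015,0,0],0],
    [-1,[0.002,-0.0135,0.007],0],
    [-1,[0.002,-0.0257,0.0157],0],
    [-1,[0.002,-0.0369,0.0256],0],
    [-1,[0.002,-0.0472,0.0366],0],
    [-1,[0.002,-0.0472,0.0366],0]
  ]
}}

```text
t: 17.6
position: [0.5135, -0.0309, 0.2196]
eef_rot: [-0.001, 0.703, 0.711, -0.002]
contact_force: [-5.1, -5.6, 1.3]
grip_width: 0.135
grasp_force: 62.3
```

Good: +y bias of about 5 N kept. On to the locking range.

Call:
{"api": "apply_moves", "payload": {
  "moves": [
    [-1,[0.0005,-0.009,0.0119],0],
    [-1,[0.0005,-0.0169,0.0247],0],
    [-1,[0.0005,-0.0234,0.0382],0],
    [-1,[0.0005,-0.0286,0.0524],0],
    [-1,[0.0005,-0.0286,0.0524],0]
  ]
}}

```text
t: 18.1
position: [0.4864, -0.0293, 0.1668]
eef_rot: [-0.0, 0.704, 0.711, 0.001]
contact_force: [4.0, 0.3, -4.7]
grip_width: 0.137
grasp_force: 66.0
```

Call:
{"api": "apply_moves", "payload": {
  "moves": [
    [-1,[0,-0.0022,0.0072],0],
    [-1,[0,-0.0037,0.0145],0],
    [-1,[0,-0.005,0.022],0],
    [-1,[0,-0.006,0.0294],0],
    [-1,[0,-0.0065,0.037],0],
    [-1,[0,-0.0067,0.0443],0],
    [-1,[0,-0.0067,0.0443],0]
  ]
}}

```text
t: 18.8
position: [0.48, -0.0298, 0.1232]
eef_rot: [0.0, 0.703, 0.711, 0.0]
contact_force: [2.3, 2.8, -1.5]
grip_width: 0.133
grasp_force: 67.3
```

Call:
{"api": "apply_moves", "payload": {
  "moves": [
    [-1,[0,0,0.001],0],
    [-1,[0,0,0.002],0],
    [-1,[0,0,0.003],0],
    [-1,[0,0,0.003],0]
  ]
}}

```text
t: 19.2
position: [0.4801, -0.0299, 0.1224]
eef_rot: [-0.0, 0.703, 0.711, 0.0]
contact_force: [-4.3, 5.4, 12.1]
grip_width: 0.134
grasp_force: 68.7
```

Call:
{"api": "apply_moves", "payload": {
  "moves": [
    [-1,[0,0,0.001],0],
    [-1,[0,0,0.002],0],
    [-1,[0,0,0.003],0],
    [-1,[0,0,0.003],0]
  ]
}}

```text
t: 19.6
position: [0.4803, -0.0299, 0.1216]
eef_rot: [-0.0, 0.703, 0.711, -0.0]
contact_force: [-16.1, 5.8, 34.7]
grip_width: 0.131
grasp_force: 71.2
```

It's on the hard stop, so the lever is shut. I'll ease off, open and withdraw upward.

Call:
{"api": "apply_moves", "payload": {
  "moves": [
    [-1,[0,0,-0.004],0],
    [-1,[0,0,-0.004],0],
    [-0.25,[0,0,-0.004],0],
    [-0.25,[0,0,-0.004],0],
    [-0.25,[0,0,-0.004],0],
    [-0.25,[0,0,-0.004],0],
    [-0.25,[0,0,-0.03],0],
    [-0.25,[0,0,-0.08],0],
    [-0.25,[0,0,-0.13],0],
    [-0.25,[0,0,-0.18],0],
    [-0.25,[0,0,-0.2],0],
    [-0.25,[0,0,-0.2],0]
  ]
}}

```text
t: 20.8
position: [0.4817, -0.0305, 0.3226]
eef_rot: [0.004, 0.703, 0.711, 0.002]
contact_force: [0.1, -0.7, -0.8]
grip_width: 0.375
grasp_force: 0.0
```

```bash
python3 shot.py w8; python3 -c "
import cv2
cv2.imwrite('pics/w8c.png',cv2.imread('pics/w8.png')[:300])"
```

```text
[ 0.48060182 -0.03022347  0.31963576] [0.00160664 0.70319474 0.71099493 0.00088995] [-0.23229302  0.72752943 -0.7115468 ]
```

View pics/w8c.png

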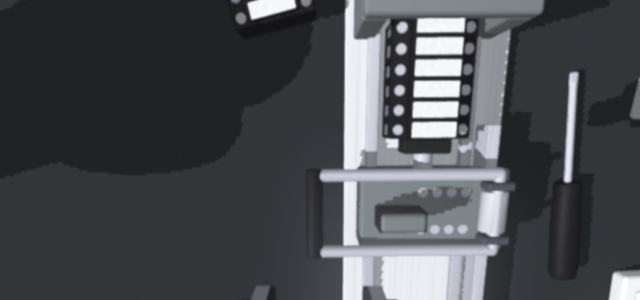

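The lever lies shut over the block (bar at px 313, rows 170–256), and the module is in the mouth with the nose on its rear end (px 424,140). The gripper is clear, so I'm handing in.

```bash
python3 -c "
from workcell import arm
print(arm.hand_in())"
```

```text
the job is handed in; nothing more can be done
None
```

I handed the job in at about 21 s with the module pushed onto the hidden stop at about 13 N, the lever swung back to its hard stop and the gripper clear; the hand-in returned no verdict, and I did not measure the clamp force after shutting the lever.

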